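Rack the spindle-sander sleeves by size

ROBOT

A 6-joint arm with a two-finger parallel gripper is mounted at the origin on the work surface; the furniture and walls round the work are solid. World frame = base frame: x ahead of the robot, y to its left, z up, the work surface at z = 0. Lengths are in m, angles in rad, forces in N, time in s.
With the tool pointing down it reaches from about 0.25 to 0.775 m from the base axis. Payload 8.9 kg.
Tool frame: the origin (TCP) lies at the very end of the fingers, on their centre line; the grasp point (between the pads) lies 19 mm behind it; z points along the fingers, y is the line along which they close (so a half turn about z gives the same grasp; the last joint's range is limited). The gripper opens to 85 mm and grips with 20 to 120 N. Pads are 22 mm wide; open, the fingers measure 114 mm over their backs; the gripper's body (76 mm by 85 mm) begins 54 mm behind the grasp point. The pads swing forward as they close: fully open they stand 13 mm farther back than shut.
Start: joints at [-1.407, 0.291, -0.153, 1.127, 0, 1.431], TCP at [0.157, -0.501, 0.231] pointing down, gripper open.
Joint ranges: [-2.52, 2.52], [-0.91, 1.74], [-1.3, 1.37], [-1.96, 2.02], [-1.52, 1.47], [-3.14, 3.14]. Speed limits (rad/s): [2.22, 2.22, 2.79, 3.14, 3.14, 3.14].

INTERFACE

Orientations are given as [roll, pitch, yaw] about the fixed x, y, z axes, in that order (R = Rz(yaw) Ry(pitch) Rx(roll)).
In Python, from plant import manip gives the robot as it stands.
- The arm moves only by the tool carry_out, never from a script. Its argument "increments" is a list of rows, each an object of numbers: "gripper": the finger opening in mm, from 0 to 85.4; "dx", "dy", "dz": the shift along the tool's x, y, z in mm; "roll": the turn about the tool's z in rad. A call has 1 to 10 rows; each row shifts and turns the commanded pose from where the row before left it, along the tool's axes as they then stand; what a row does not reach is not made up. A row lasts 1/12 s, in which the tool goes at most 41.7 mm and 7.16 degrees, less where a joint would pass 70% of its speed; a pose out of reach is approached as far as the arm can. A call with a gripper value outside its range is refused whole. The fingers move at their own pace and stop on an object; the grip force is fixed at half the most. Time passes only in rows, so rows that do not move let the fingers close. It gives the time, the measured TCP pose, the force, the opening and the grip force at its end, in the units of the state.
- manip.observe(): the state, without advancing time (a new reading comes with each control period).
- manip.capture(name): name is "side" or "top" or "wrist"; returns a dict with "pixels" (420x560x3 uint8, red, green, blue), "depth" (420x560 float32, m along the optical axis (not along the pixel's ray), 0 where there is no reading), "fx", "fy", "cx", "cy" (pixels), "R" (3x3) and "t" (3): a world point X has camera coordinates R X + t; the wrist camera has in their place "T_tool_cam" (4x4, takes a point from camera to tool coordinates, whose origin is the TCP and whose axes are the flange's). Camera axes: x right, y down, z forward; pixel columns grow to the right and rows downward; lengths in m; the calibration is good to about 2 mm. A picture is of the moment at which its call begins: read the wrist's pose just before it.
- manip.finish_job(): hands the job in; it is judged then, once.
The state is a dict: "t": time; "q": joint angles; "qd": joint speeds; "effort": joint torques, N m; "position": TCP position; "tcp_rot": TCP orientation; "wrist_force": force on the tool from outside, world axes, zero at the start; "torque": the same for the moment, N m; "opening": opening from 0.0 (shut) to 1.0 (fully open); "grip_force": force on a finger pad.
Only numpy, scipy, OpenCV 4.12 (cv2) and the standard library are available. Lean on these libraries where they do the work, as an engineer would, in place of code of your own. Each camera call takes 0.05 s, during which the arm holds its last target. There are 200 camera calls.

TASK

Put the four loose sanding sleeves away on the grey accessory rack, in order of size along the row: each sleeve goes over the hub whose black seat disc matches its diameter, standing upright and fully down on that seat. Leave the black rubber drum and the roll of black tape where they are.

Things in the scene. Friction and masses are not known exactly. Their poses are not given: they have to be found in the camera images.
- sleeve_1_center (a point): thinnest sanding sleeve: a stiff open tube with a red-brown abrasive outside and a brown cardboard core, standing upright on the bench; outside diameter 26 mm, bore 20 mm, height 76 mm, open right through. This point is the tube's centre, on its axis, half-way up (38 mm above its lower rim); z is the tube's axis, up
- sleeve_2_center (a point): second thinnest sanding sleeve: a stiff open tube with a red-brown abrasive outside and a brown cardboard core, standing upright on the bench; outside diameter 40 mm, bore 34 mm, height 76 mm, open right through. This point is the tube's centre, on its axis, half-way up (38 mm above its lower rim); z is the tube's axis, up
- sleeve_3_center (a point): second fattest sanding sleeve: a stiff open tube with a red-brown abrasive outside and a brown cardboard core, standing upright on the bench; outside diameter 54 mm, bore 48 mm, height 76 mm, open right through. This point is the tube's centre, on its axis, half-way up (38 mm above its lower rim); z is the tube's axis, up
- sleeve_4_center (a point): fattest sanding sleeve: a stiff open tube with a red-brown abrasive outside and a brown cardboard core, standing upright on the bench; outside diameter 68 mm, bore 62 mm, height 76 mm, open right through. This point is the tube's centre, on its axis, half-way up (38 mm above its lower rim); z is the tube's axis, up
- hub_1: place of the thinnest sleeve on the grey rack: an upright 7 mm steel pin, tapering over its top 4 mm, standing 40 mm tall in the middle of a flat black rubber seat disc of 30 mm diameter. Origin: centre of the seat's upper face, where the sleeve's lower rim comes to stand (14 mm above the bench); z up, y along the row towards the larger hubs. Fixed to the rack; 18 mm stay free between neighbouring sleeves once racked
- hub_2: place of the second thinnest sleeve on the grey rack: an upright white round hub, 21 mm in diameter, its top 7 mm coned to 13 mm, standing 40 mm tall in the middle of a flat black rubber seat disc of 44 mm diameter. Origin: centre of the seat's upper face, where the sleeve's lower rim comes to stand (14 mm above the bench); z up, y along the row towards the larger hubs. Fixed to the rack; 18 mm stay free between neighbouring sleeves once racked
- hub_3: place of the second fattest sleeve on the grey rack: an upright white round hub, 35 mm in diameter, its top 7 mm coned to 27 mm, standing 40 mm tall in the middle of a flat black rubber seat disc of 58 mm diameter. Origin: centre of the seat's upper face, where the sleeve's lower rim comes to stand (14 mm above the bench); z up, y along the row towards the larger hubs. Fixed to the rack; 18 mm stay free between neighbouring sleeves once racked
- hub_4: place of the fattest sleeve on the grey rack: an upright white round hub, 49 mm in diameter, its top 7 mm coned to 41 mm, standing 40 mm tall in the middle of a flat black rubber seat disc of 72 mm diameter. Origin: centre of the seat's upper face, where the sleeve's lower rim comes to stand (14 mm above the bench); z up, y along the row towards the larger hubs. Fixed to the rack; 18 mm stay free between neighbouring sleeves once racked
- drum: bystander: black rubber sanding drum between two steel washers with a steel shaft on top, standing upright, 40 mm across at the foot, 101 mm tall; origin at the centre of its underside
- etape: bystander: roll of black electrical tape with a brown core, lying flat, 62 mm across, 19 mm high; origin at the centre of its underside
Not all that is in view belongs to the job. What is shaped like the part that bears sleeve_4_center but turquoise or yellow is not meant.

How it is judged:
By the outcome, as a careful person would: the job done as asked, in the order asked, and still so for the second after the job is handed in, with the robot touching nothing.
It also fails if it takes over 83 s, if anything falls off the work surface, if the arm or the gripper's body presses on something with over 40 N, if the wrist force passes 120 N, or if a joint passes its speed limit or range.

## Working session

There is one attempt and no reset: what is moved stays moved. The work goes in short steps, Python scripts to look and compute and a tool call to move; the robot and the scene stay as the last step left them, time stands still between calls to the robot, and variables do not carry over. Pictures are saved under pics/ and viewed, at most 14 in all, crops included, and the job is handed in when it is done.

Besides the shell and the picture viewer there is one more tool, called after ">>>" as name(argument=value, ...), one argument or row to a line, values as JSON. carry_out: Moves the arm, as the interface text tells. Its arguments: {"type":"object","properties":{"increments":{"type":"array"}},"required":["increments"]}

```bash
mkdir -p pics
cat > h.py <<'E'
import numpy as np, cv2, pickle
from plant import manip
def snap(n,f):
    s=manip.observe(); c=manip.capture(n); c['state']=s
    cv2.imwrite(f'pics/{f}.png',c['pixels'][:,:,::-1]); pickle.dump(c,open(f'pics/{f}.pkl','wb')); return c
E
python3 - <<'E'
from h import *
s=manip.observe(); print({k:np.round(v,3) for k,v in s.items()})
for n in ('top','side'):
    c=snap(n,n+'0'); print(n,c['fx'],c['fy'],c['cx'],c['cy'],c['R'].round(3),c['t'].round(3))
E
```

```text
{'t': np.float64(0.0), 'q': array([-1.407,  0.291, -0.154,  1.127, -0.   ,  1.432]), 'qd': array([ 0.002,  0.001,  0.   ,  0.002, -0.   , -0.003]), 'effort': array([ 1.0000e-03, -5.3714e+01,  3.3138e+01,  1.6000e-02, -0.0000e+00,
       -0.0000e+00]), 'position': array([ 0.156, -0.501,  0.231]), 'tcp_rot': array([-3.14 , -0.   ,  0.303]), 'wrist_force': array([-0.161, -0.631,  0.614]), 'torque': array([ 0.014,  0.021, -0.007]), 'grip_force': np.float64(0.0), 'opening': np.float64(0.998)}
top 483.28953518834254 483.28953518834254 275.80742997901586 215.32642388362336 [[-0.062 -0.998 -0.002]
 [-0.978  0.061 -0.202]
 [ 0.202 -0.011 -0.979]] [0.208 0.485 1.48 ]
side 442.07811544383 442.07811544383 282.60866732690954 210.67781629099085 [[ 0.51   0.86   0.004]
 [ 0.65  -0.382 -0.657]
 [-0.563  0.337 -0.754]] [-0.414 -0.205  1.741]
```

View pics/top0.png

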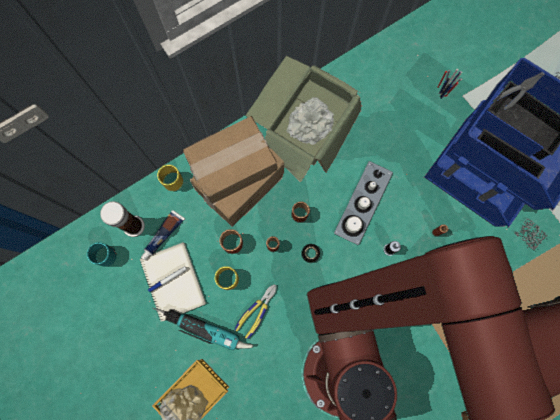

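View pics/side0.png

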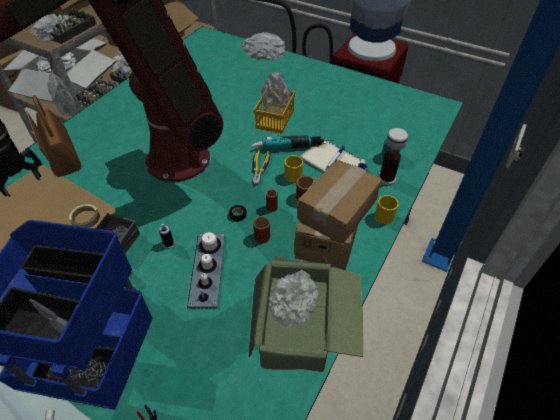

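The top view shows red-brown sleeves at about (231,241), (301,211), (273,243) and (441,230). The rack runs from (353,225) (largest hub) to (378,173) (smallest). The side view shows sleeves at (305,188), (262,229) and (271,200). The thinnest one is hidden behind the arm or box there.

Run:
```python
from h import *
a=cv2.imread('pics/top0.png')[155:285,210:460]; cv2.imwrite('pics/c1.png',cv2.resize(a,None,fx=3.2,fy=3.2,interpolation=cv2.INTER_CUBIC))
b=cv2.imread('pics/side0.png')[140:315,140:340]; cv2.imwrite('pics/c2.png',cv2.resize(b,None,fx=3.4,fy=3.4,interpolation=cv2.INTER_CUBIC))
# depth-based points
c=pickle.load(open('pics/top0.pkl','rb'))
d=c['depth'];v,u=np.indices(d.shape)
P=np.stack([(u-c['cx'])/c['fx']*d,(v-c['cy'])/c['fy']*d,d],-1)
W=(P-c['t'])@c['R']
np.save('pics/W.npy',W)
hsv=cv2.cvtColor(c['pixels'],cv2.COLOR_RGB2HSV)
for n,(x,y,r) in dict(s4=(231,241,14),s3=(301,211,13),s2=(273,243,10),s1=(441,230,9)).items():
    w=W[y-r:y+r+1,x-r:x+r+1].reshape(-1,3); m=(w[:,2]>.068)&(w[:,2]<.085); w=w[m]
    (cx,cy),rad=cv2.minEnclosingCircle(w[:,:2].astype(np.float32)) 
    print(n,m.sum(),w[:,2].mean().round(4),round(cx,4),round(cy,4),round(rad*2,4))
for x,y in((353,225),(364,204),(372,187),(378,174),(393,248),(311,253)): print(x,y,W[y,x].round(3))
```

```text
s4 81 0.0748 0.4234 0.3234 0.0678
s3 67 0.0756 0.5052 0.1005 0.0546
s2 45 0.0755 0.4076 0.1942 0.0398
s1 32 0.0764 0.4176 -0.3358 0.0277
353 225 [ 0.451 -0.064  0.051]
364 204 [ 0.516 -0.105  0.054]
372 187 [ 0.574 -0.139  0.036]
378 174 [ 0.623 -0.169  0.013]
393 248 [ 0.367 -0.175  0.077]
311 253 [ 0.377  0.071 -0.002]
```

View pics/c1.png

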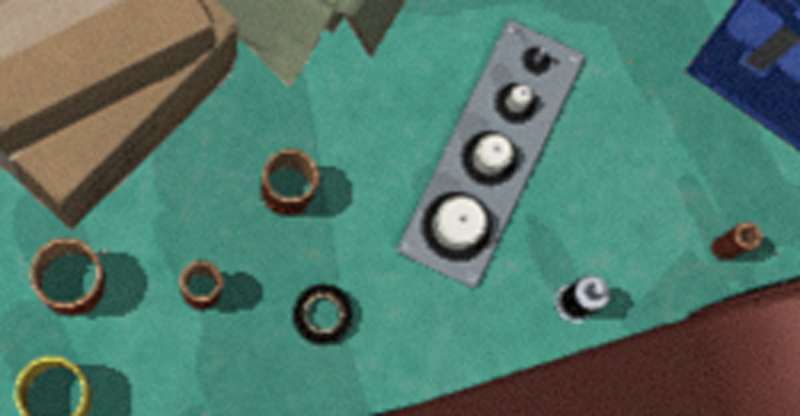

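View pics/c2.png

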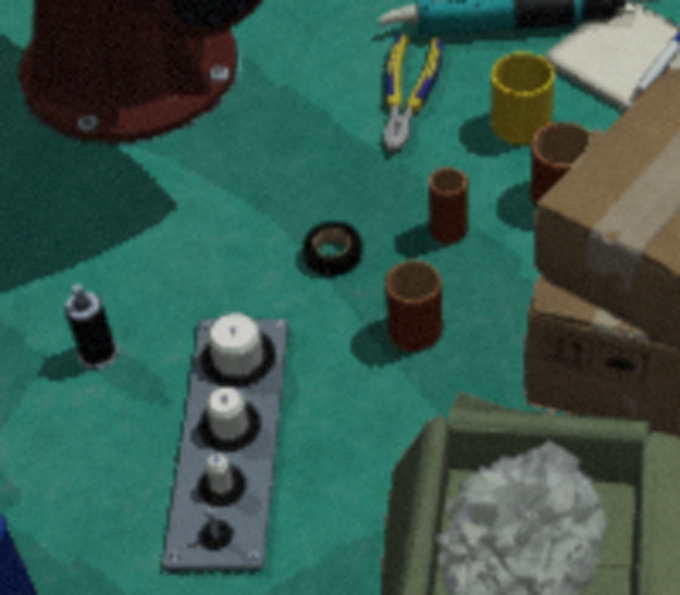

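Top crop: the sleeve rims and the hub tops at crop (461,216), (493,149) and (521,95) are clear. Side crop: hub tops at (236,328), (226,398), (217,460), and sleeve rims at (413,280), (448,180), (563,143). Next I triangulate these.

Run:
```python
from h import *
T=pickle.load(open('pics/top0.pkl','rb'));S=pickle.load(open('pics/side0.pkl','rb'))
def M(c): return np.array([[c['fx'],0,c['cx']],[0,c['fy'],c['cy']],[0,0,1]])@np.c_[c['R'],c['t']]
t=lambda x,y:np.array([210+x/3.2,155+y/3.2]); s=lambda x,y:np.array([140+x/3.4,140+y/3.4])
def plane(c,p,z):
    r=c['R'].T@np.array([(p[0]-c['cx'])/c['fx'],(p[1]-c['cy'])/c['fy'],1]); o=-c['R'].T@c['t']; return (o+r*(z-o[2])/r[2])[:2].round(4)
for n,a,b,z in (('h4',t(461,216),s(236,328),.054),('h3',t(493,149),s(226,398),.054),('h2',t(521,95),s(217,460),.054),('s3',t(291,175),s(413,280),.076),('s2',t(202,281),s(448,180),.076),('s4',t(67,271),s(563,143),.076)):
    X=cv2.triangulatePoints(M(T),M(S),a,b).ravel(); print(n,(X[:3]/X[3]).round(4),plane(T,a,z),plane(S,b,z))
W=np.load('pics/W.npy')
for n,(x,y,r) in dict(h4=(354,222,14),h3=(364,201,11),h2=(373,185,7)).items():
    w=W[y-r:y+r+1,x-r:x+r+1].reshape(-1,3); m=(w[:,2]>.049)&(w[:,2]<.062); w=w[m]
    (cx,cy),rad=cv2.minEnclosingCircle(w[:,:2].astype(np.float32)); print(n,m.sum(),w[:,2].mean().round(4),round(cx,4),round(cy,4),round(rad*2,4))
c=snap('wrist','w0');print(c['T_tool_cam'].round(4),c['fx'])
```

```text
h4 [ 0.4585 -0.066   0.0545] [ 0.4581 -0.0673] [ 0.4588 -0.0645]
h3 [ 0.5246 -0.1057  0.05  ] [ 0.5235 -0.1054] [ 0.5277 -0.1058]
h2 [ 0.5792 -0.1397  0.0464] [ 0.5769 -0.1388] [ 0.5846 -0.14  ]
s3 [0.506  0.0991 0.074 ] [0.505  0.0979] [0.5082 0.0999]
s2 [0.4078 0.1927 0.0727] [0.4064 0.1908] [0.4114 0.1935]
s4 [0.4249 0.321  0.0753] [0.4242 0.3198] [0.426 0.322]
h4 151 0.0536 0.4553 -0.0661 0.0478
h3 63 0.0538 0.5235 -0.1051 0.0335
h2 27 0.0534 0.5787 -0.1389 0.0196
[[ 0.000e+00 -9.549e-01 -2.970e-01  7.520e-02]
 [ 1.000e+00  1.000e-04 -2.000e-04  1.000e-04]
 [ 2.000e-04 -2.970e-01  9.549e-01 -1.418e-01]
 [ 0.000e+00  0.000e+00  0.000e+00  1.000e+00]] 316.29111136185327
```

```bash
cat >> h.py <<'E'
G=dict(s1=(.4176,-.3358),s2=(.4076,.1935),s3=(.5055,.1000),s4=(.4238,.3225),h4=(.456,-.066),h3=(.524,-.106),h2=(.579,-.139),h1=(.6225,-.165))
def go(xy,z,yaw=None,p=None,psi=None):
    s=manip.observe(); p=s['position'] if p is None else np.array(p); psi=s['tcp_rot'][2] if psi is None else psi
    d=np.r_[xy,z]-p; R=np.array([[np.cos(psi),np.sin(psi),0],[np.sin(psi),-np.cos(psi),0],[0,0,-1]]); return (R.T@d*1000).round(1)
E
python3 - <<'E'
from h import *
W=np.load('pics/W.npy').reshape(-1,3)
ux=np.array([-.859,.512]);uy=np.array([.512,.859])
for n,xy in G.items():
    w=W[(W[:,2]>.09)&(W[:,2]<.6)]; d=w[:,:2]-xy; l=np.c_[d@ux,d@uy]; m=np.linalg.norm(l,axis=1)<.17
    i=np.argsort(np.linalg.norm(l[m],axis=1))[:3]; print(n,[(np.r_[l[m][k],w[m][k,2]]).round(3).tolist() for k in i], w[m][:,2].max().round(3) if m.any() else '')
h=np.array([G[k] for k in('h4','h3','h2')]);print(np.linalg.norm(np.diff(h,axis=0),axis=1))
print(go(G['s1'],.231,psi=2.604))
E
```

```text
s1 [[-0.106, -0.04, 0.278], [-0.107, -0.038, 0.281], [-0.108, -0.035, 0.122]] 0.405
s2 [[-0.049, 0.123, 0.101], [-0.053, 0.122, 0.09], [-0.06, 0.118, 0.095]] 0.225
s3 [[-0.03, 0.118, 0.095], [-0.039, 0.115, 0.093], [-0.051, 0.111, 0.22]] 0.255
s4 [[-0.047, 0.024, 0.122], [-0.047, 0.026, 0.103], [-0.049, 0.024, 0.132]] 0.257
h4 [[0.013, -0.135, 0.104], [0.017, -0.137, 0.092], [0.014, -0.137, 0.098]] 0.104
h3 [[0.092, -0.136, 0.104], [0.09, -0.139, 0.1], [0.093, -0.138, 0.098]] 0.104
h2 [] 
h1 [[-0.063, -0.135, 0.402], [-0.059, -0.138, 0.373], [-0.062, -0.137, 0.4]] 0.403
[0.07889233 0.06414047]
[-1.398e+02  2.754e+02 -1.000e-01]
```

>>> carry_out(
  increments=[
    {"roll": -0.121},
    {"roll": -0.121},
    {"roll": -0.121},
    {"roll": -0.121},
    {"roll": -0.121},
    {"roll": -0.121},
    {"roll": -0.121},
    {"roll": -0.121},
    {"roll": -0.121},
    {"roll": -0.121},
  ],
)

```text
schema error: expected keys gripper, dx, dy, dz, roll
```

>>> carry_out(
  increments=[
    {"roll": -0.121},
    {"roll": -0.121},
    {"roll": -0.121},
    {"roll": -0.121},
    {"roll": -0.121},
    {"roll": -0.121},
    {"roll": -0.121},
    {"roll": -0.121},
    {"roll": -0.121},
  ],
)

```text
schema error: expected keys gripper, dx, dy, dz, roll
```

>>> carry_out(
  increments=[
    {"gripper": 85, "dx": 0, "dy": 0, "dz": 0, "roll": -0.121},
    {"gripper": 85, "dx": 0, "dy": 0, "dz": 0, "roll": -0.121},
    {"gripper": 85, "dx": 0, "dy": 0, "dz": 0, "roll": -0.121},
    {"gripper": 85, "dx": 0, "dy": 0, "dz": 0, "roll": -0.121},
    {"gripper": 85, "dx": 0, "dy": 0, "dz": 0, "roll": -0.121},
    {"gripper": 85, "dx": 0, "dy": 0, "dz": 0, "roll": -0.121},
    {"gripper": 85, "dx": 0, "dy": 0, "dz": 0, "roll": -0.121},
    {"gripper": 85, "dx": 0, "dy": 0, "dz": 0, "roll": -0.121},
    {"gripper": 85, "dx": 0, "dy": 0, "dz": 0, "roll": -0.121},
    {"gripper": 85, "dx": 0, "dy": 0, "dz": 0, "roll": -0.121},
  ],
)

```text
t: 0.98
position: [0.1565, -0.5009, 0.231]
tcp_rot: [-3.141, -0.001, 1.519]
wrist_force: [0.2, 0.5, -0.3]
opening: 0.989
grip_force: 0.0
```

>>> carry_out(
  increments=[
    {"gripper": 85, "dx": 0, "dy": 0, "dz": 0, "roll": -0.121},
    {"gripper": 85, "dx": 0, "dy": 0, "dz": 0, "roll": -0.121},
    {"gripper": 85, "dx": 0, "dy": 0, "dz": 0, "roll": -0.121},
    {"gripper": 85, "dx": 0, "dy": 0, "dz": 0, "roll": -0.121},
    {"gripper": 85, "dx": 0, "dy": 0, "dz": 0, "roll": -0.121},
    {"gripper": 85, "dx": 0, "dy": 0, "dz": 0, "roll": -0.121},
    {"gripper": 85, "dx": 0, "dy": 0, "dz": 0, "roll": -0.121},
    {"gripper": 85, "dx": 0, "dy": 0, "dz": 0, "roll": -0.121},
    {"gripper": 85, "dx": 0, "dy": 0, "dz": 0, "roll": -0.121},
  ],
)

```text
t: 1.73
position: [0.1565, -0.5009, 0.231]
tcp_rot: [3.141, -0.0, 2.608]
wrist_force: [0.7, 0.0, -1.0]
opening: 0.996
grip_force: 0.0
```

>>> carry_out(
  increments=[
    {"gripper": 85, "dx": -15.5, "dy": 30.6, "dz": 0, "roll": 0},
    {"gripper": 85, "dx": -15.5, "dy": 30.6, "dz": 0, "roll": 0},
    {"gripper": 85, "dx": -15.5, "dy": 30.6, "dz": 0, "roll": 0},
    {"gripper": 85, "dx": -15.5, "dy": 30.6, "dz": 0, "roll": 0},
    {"gripper": 85, "dx": -15.5, "dy": 30.6, "dz": 0, "roll": 0},
    {"gripper": 85, "dx": -15.5, "dy": 30.6, "dz": 0, "roll": 0},
    {"gripper": 85, "dx": -15.5, "dy": 30.6, "dz": 0, "roll": 0},
    {"gripper": 85, "dx": -15.5, "dy": 30.6, "dz": 0, "roll": 0},
    {"gripper": 85, "dx": -15.5, "dy": 30.6, "dz": 0, "roll": 0},
    {"gripper": 85, "dx": 0, "dy": 0, "dz": 0, "roll": 0},
  ],
)

```text
t: 2.57
position: [0.4217, -0.3334, 0.231]
tcp_rot: [3.14, 0.001, 2.606]
wrist_force: [1.0, 0.9, 0.1]
opening: 0.998
grip_force: 0.0
```

```bash
cat >> h.py <<'E'
from scipy.spatial.transform import Rotation
def wristW(c):
    s=c['state']; d=c['depth'];v,u=np.indices(d.shape)
    P=np.stack([(u-c['cx'])/c['fx']*d,(v-c['cy'])/c['fy']*d,d],-1); T=c['T_tool_cam']
    P=P@T[:3,:3].T+T[:3,3]; W=P@Rotation.from_euler('xyz',s['tcp_rot']).as_matrix().T+s['position']; W[d==0]=9; return W
def circ(W,xy,r,z0,z1):
    w=W.reshape(-1,3); w=w[(w[:,2]>z0)&(w[:,2]<z1)&(np.linalg.norm(w[:,:2]-xy,axis=1)<r)]
    (cx,cy),rad=cv2.minEnclosingCircle(w[:,:2].astype(np.float32)); print(len(w),w[:,2].mean().round(4),(round(cx,4),round(cy,4)),'dia',round(2*rad,4)); return cx,cy
E
python3 - <<'E'
from h import *
c=snap('wrist','w1'); s=c['state'];print(s['position'],s['tcp_rot'])
W=wristW(c); xy=circ(W,G['s1'],.03,.07,.09); print(go(xy,.03))
E
```

```text
[ 0.4216623  -0.33336054  0.23102715] [3.13975685e+00 5.60666746e-04 2.60616755e+00]
279 0.0748 (0.4175, -0.339) dia 0.0261
[-2.000e-01 -4.800e+00  2.009e+02]
```

View pics/w1.png

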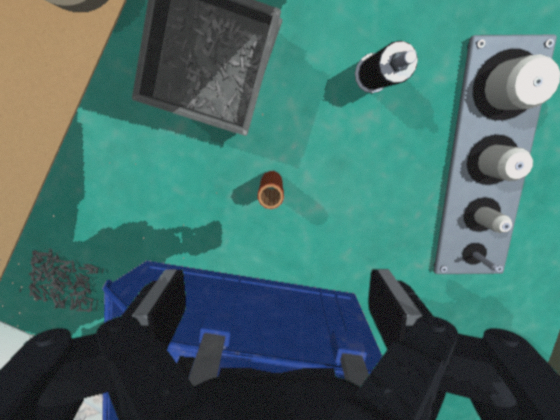

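The wrist view shows sleeve 1's rim at (271,197), with open bench around it. The blue case starts at row 265. The rack hubs are on the right at (538,82), (518,163), (505,225), and the pin is at (475,254).

Run:
```python
from h import *
c=pickle.load(open('pics/w1.pkl','rb')); W=wristW(c); w=W.reshape(-1,3)
xy=np.array([.4175,-.339]);ux=np.array([-.859,.512]);uy=np.array([.512,.859])
w2=w[(w[:,2]>.09)&(w[:,2]<.22)];d=(w2[:,:2]-xy);l=np.c_[d@ux,d@uy];i=np.argsort(np.hypot(*l.T))[:3];print(l[i],w2[i,2])
for n in('h3','h2','h1'): circ(W,G[n],.022,.047,.06)
for n,r in(('h2',.03),('h1',.03)):
    h=c['pixels'].reshape(-1,3).max(1); m=(h<45)&(abs(w[:,2]-.014)<.006)&(np.linalg.norm(w[:,:2]-G[n],axis=1)<r); print(n,m.sum(),(w[m][:,:2].min(0)+w[m][:,:2].max(0))/2, np.ptp(w[m][:,:2],axis=0))
```

```text
[[-0.10773534 -0.03567449]
 [-0.10760867 -0.03615628]
 [-0.10776246 -0.03577553]] [0.12748455 0.11725153 0.12008347]
832 0.0521 (0.5222, -0.1104) dia 0.0346
248 0.0513 (0.5782, -0.1426) dia 0.0203
39 0.0506 (0.6233, -0.1685) dia 0.0055
h2 337 [ 0.57771013 -0.14314213] [0.04003359 0.03964849]
h1 180 [ 0.62122618 -0.16804543] [0.02482623 0.02526009]
```

>>> carry_out(
  increments=[
    {"gripper": 85, "dx": 0, "dy": -4.8, "dz": 28, "roll": 0},
    {"gripper": 85, "dx": 0, "dy": 0, "dz": 28, "roll": 0},
    {"gripper": 85, "dx": 0, "dy": 0, "dz": 28, "roll": 0},
    {"gripper": 85, "dx": 0, "dy": 0, "dz": 0, "roll": 0},
  ],
)

```text
t: 2.95
position: [0.4122, -0.3387, 0.1426]
tcp_rot: [3.14, -0.008, 2.601]
wrist_force: [-0.7, 0.5, -0.5]
opening: 0.998
grip_force: 0.0
```

Run:
```python
from h import *
s=manip.observe();print(s['position'],s['tcp_rot'],s['qd'].round(3)); print(go((.4175,-.3375),.03))
```

```text
[ 0.41224129 -0.33873717  0.14263053] [ 3.13961048 -0.00776721  2.60090482] [ 0.003 -0.043  0.091  0.12  -0.     0.001]
[ -3.9   3.8 112.6]
```

>>> carry_out(
  increments=[
    {"gripper": 85, "dx": 0, "dy": 0, "dz": 28, "roll": 0},
    {"gripper": 85, "dx": 0, "dy": 0, "dz": 28, "roll": 0},
    {"gripper": 85, "dx": 0, "dy": 0, "dz": 28, "roll": 0},
    {"gripper": 85, "dx": 0, "dy": 0, "dz": 28, "roll": 0},
    {"gripper": 85, "dx": 0, "dy": 0, "dz": 0, "roll": 0},
    {"gripper": 85, "dx": 0, "dy": 0, "dz": 0, "roll": 0},
    {"gripper": 85, "dx": 0, "dy": 0, "dz": 0, "roll": 0},
  ],
)

```text
t: 3.53
position: [0.4159, -0.3419, 0.0373]
tcp_rot: [-3.141, 0.002, 2.601]
wrist_force: [0.3, -0.6, 0.5]
opening: 0.992
grip_force: 0.0
```

Run:
```python
from h import *
s=manip.observe();print(s['position'],s['tcp_rot'],s['qd'].round(3)); print(go((.4175,-.3375),.03))
```

```text
[ 0.41590866 -0.34185927  0.03726179] [-3.14097055e+00  1.80448144e-03  2.60136126e+00] [ 0.003 -0.014  0.007 -0.008  0.001  0.001]
[0.9 4.6 7.3]
```

>>> carry_out(
  increments=[
    {"gripper": 85, "dx": 1, "dy": 4.5, "dz": 6, "roll": 0},
    {"gripper": 85, "dx": 0, "dy": 0, "dz": 0, "roll": 0},
    {"gripper": 5, "dx": 0, "dy": 0, "dz": 0, "roll": 0},
    {"gripper": 5, "dx": 0, "dy": 0, "dz": 0, "roll": 0},
    {"gripper": 5, "dx": 0, "dy": 0, "dz": 0, "roll": 0},
    {"gripper": 5, "dx": 0, "dy": 0, "dz": 0, "roll": 0},
    {"gripper": 5, "dx": 0, "dy": 0, "dz": 0, "roll": 0},
    {"gripper": 5, "dx": 0, "dy": 0, "dz": 0, "roll": 0},
    {"gripper": 5, "dx": 0, "dy": 0, "dz": 0, "roll": 0},
    {"gripper": 5, "dx": 0, "dy": 0, "dz": 0, "roll": 0},
  ],
)

```text
t: 4.37
position: [0.4168, -0.3364, 0.0295]
tcp_rot: [-3.142, 0.0, 2.602]
wrist_force: [-1.0, 0.8, 6.1]
opening: 0.291
grip_force: 58.6
```

>>> carry_out(
  increments=[
    {"gripper": 5, "dx": 0, "dy": 0, "dz": -20, "roll": 0},
    {"gripper": 5, "dx": 0, "dy": 0, "dz": -30, "roll": 0},
    {"gripper": 5, "dx": 0, "dy": 0, "dz": -30, "roll": 0},
    {"gripper": 5, "dx": 0, "dy": 0, "dz": -20, "roll": 0},
    {"gripper": 5, "dx": 0, "dy": 0, "dz": 0, "roll": 0},
  ],
)

```text
t: 4.78
position: [0.4185, -0.3382, 0.1333]
tcp_rot: [-3.14, 0.006, 2.602]
wrist_force: [0.9, -0.7, -0.0]
opening: 0.292
grip_force: 59.0
```

Run:
```python
from h import *
c=snap('wrist','w2');s=c['state'];print(s['position'],s['tcp_rot'],s['opening'],s['grip_force'],s['wrist_force']); print(go((.6225,-.167),.13))
```

```text
[ 0.41852017 -0.33817184  0.13326136] [-3.13979362  0.00607352  2.6018543 ] 0.2922549531331107 58.97397816181183 [ 0.88825727 -0.74895555 -0.00983285]
[-88.  251.4   1.1]
```

View pics/w2.png

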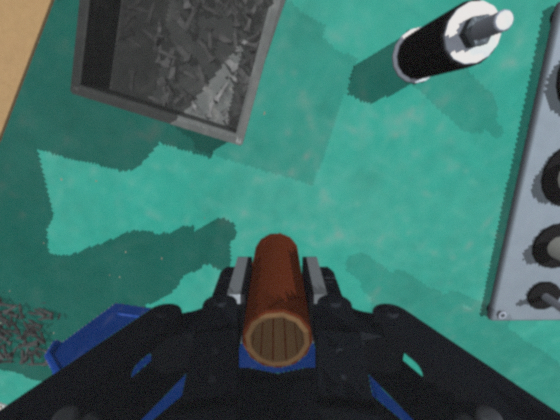

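The sleeve hangs straight between the pads (rim at (277,340)). The drum is clear to the upper right and the rack is at the right.

>>> carry_out(
  increments=[
    {"gripper": 5, "dx": -11, "dy": 31.4, "dz": 0, "roll": 0},
    {"gripper": 5, "dx": -11, "dy": 31.4, "dz": 0, "roll": 0},
    {"gripper": 5, "dx": -11, "dy": 31.4, "dz": 0, "roll": 0},
    {"gripper": 5, "dx": -11, "dy": 31.4, "dz": 0, "roll": 0},
    {"gripper": 5, "dx": -11, "dy": 31.4, "dz": 0, "roll": 0},
    {"gripper": 5, "dx": -11, "dy": 31.4, "dz": 0, "roll": 0},
    {"gripper": 5, "dx": -11, "dy": 31.4, "dz": 0, "roll": 0},
    {"gripper": 5, "dx": -11, "dy": 31.4, "dz": 0, "roll": 0},
    {"gripper": 5, "dx": 0, "dy": 0, "dz": 0, "roll": 0},
    {"gripper": 5, "dx": 0, "dy": 0, "dz": 0, "roll": 0},
  ],
)

```text
t: 5.67
position: [0.6214, -0.1644, 0.1272]
tcp_rot: [-3.141, -0.002, 2.604]
wrist_force: [-0.8, -0.4, -0.6]
opening: 0.288
grip_force: 59.1
```

Run:
```python
from h import *
c=snap('wrist','w3');s=c['state'];print(s['position'],s['tcp_rot'],s['opening']); print(go((.6225,-.167),.06))
W=wristW(c)
xy=circ(W,s['position'][:2],.03,s['position'][2]+.03,s['position'][2]+.06)
for n,r in(('h4',.03),('h3',.025),('h2',.018),('h1',.015)): 
    try: circ(W,np.array(G[n])-[0,.002],r,.047,.06)
    except Exception as e: print(n,'none')
```

```text
[ 0.62143856 -0.16440973  0.12720786] [-3.14109333e+00 -2.44603405e-03  2.60443194e+00] 0.2883737462750349
[-2.4 -0.4 67.5]
8017 0.1706 (0.6216, -0.1645) dia 0.0602
0 nan (0.0, 0.0) dia 0.0
2390 0.0523 (0.5236, -0.1094) dia 0.0345
624 0.0516 (0.5794, -0.1418) dia 0.0204
73 0.0509 (0.624, -0.1676) dia 0.0069h.py:17: RuntimeWarning: Mean of empty slice.
  (cx,cy),rad=cv2.minEnclosingCircle(w[:,:2].astype(np.float32)); print(len(w),w[:,2].mean().round(4),(round(cx,4),round(cy,4)),'dia',round(2*rad,4)); return cx,cy
  ret = ret.dtype.type(ret / rcount)
```

View pics/w3.png

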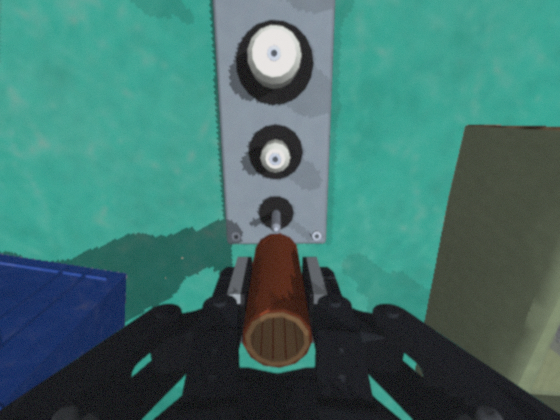

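The row lies along the image column at about 275: pin foot at (276,212), sleeve axis at column 277. Aligned, so I lower.

>>> carry_out(
  increments=[
    {"gripper": 5, "dx": -2.5, "dy": 0, "dz": 20, "roll": 0},
    {"gripper": 5, "dx": 0, "dy": 0, "dz": 12, "roll": 0},
    {"gripper": 5, "dx": 0, "dy": 0, "dz": 10, "roll": 0},
    {"gripper": 5, "dx": 0, "dy": 0, "dz": 10, "roll": 0},
    {"gripper": 5, "dx": 0, "dy": 0, "dz": 5, "roll": 0},
    {"gripper": 5, "dx": 0, "dy": 0, "dz": 0, "roll": 0},
  ],
)

```text
t: 6.22
position: [0.6224, -0.1675, 0.071]
tcp_rot: [-3.141, -0.002, 2.601]
wrist_force: [0.2, 0.9, -0.8]
opening: 0.291
grip_force: 59.1
```

Run:
```python
from h import *
s=manip.observe();print(s['position'],s['tcp_rot'],s['wrist_force']); print(go((.623,-.167),.045))
```

```text
[ 0.62238943 -0.16745349  0.07099903] [-3.14123129e+00 -2.07724586e-03  2.60113647e+00] [ 0.19315257  0.88499184 -0.77881985]
[-0.3  0.7 26. ]
```

Over the pin with no contact force; continuing down.

>>> carry_out(
  increments=[
    {"gripper": 5, "dx": 0, "dy": 0, "dz": 10, "roll": 0},
    {"gripper": 5, "dx": 0, "dy": 0, "dz": 9, "roll": 0},
    {"gripper": 5, "dx": 0, "dy": 0, "dz": 4, "roll": 0},
    {"gripper": 5, "dx": 0, "dy": 0, "dz": 2, "roll": 0},
    {"gripper": 5, "dx": 0, "dy": 0, "dz": 1, "roll": 0},
    {"gripper": 5, "dx": 0, "dy": 0, "dz": 0, "roll": 0},
    {"gripper": 5, "dx": 0, "dy": 0, "dz": 0, "roll": 0},
  ],
)

```text
t: 6.8
position: [0.6237, -0.1674, 0.0466]
tcp_rot: [3.141, 0.0, 2.602]
wrist_force: [0.5, 0.2, -0.8]
opening: 0.292
grip_force: 59.1
```

>>> carry_out(
  increments=[
    {"gripper": 5, "dx": 0, "dy": 0, "dz": 1.5, "roll": 0},
    {"gripper": 5, "dx": 0, "dy": 0, "dz": 1, "roll": 0},
    {"gripper": 5, "dx": 0, "dy": 0, "dz": 0, "roll": 0},
    {"gripper": 5, "dx": 0, "dy": 0, "dz": 0, "roll": 0},
  ],
)

```text
t: 7.13
position: [0.6235, -0.1673, 0.0438]
tcp_rot: [3.142, -0.0, 2.602]
wrist_force: [0.9, -0.5, -1.0]
opening: 0.288
grip_force: 59.1
```

>>> carry_out(
  increments=[
    {"gripper": 5, "dx": 0, "dy": 0, "dz": 0.8, "roll": 0},
    {"gripper": 5, "dx": 0, "dy": 0, "dz": 0, "roll": 0},
    {"gripper": 50, "dx": 0, "dy": 0, "dz": 0, "roll": 0},
    {"gripper": 85, "dx": 0, "dy": 0, "dz": 0, "roll": 0},
    {"gripper": 85, "dx": 0, "dy": 0, "dz": 0, "roll": 0},
    {"gripper": 85, "dx": 0, "dy": 0, "dz": 0, "roll": 0},
    {"gripper": 85, "dx": 0, "dy": 0, "dz": 0, "roll": 0},
    {"gripper": 85, "dx": 0, "dy": 0, "dz": -20, "roll": 0},
    {"gripper": 85, "dx": 0, "dy": 0, "dz": -30, "roll": 0},
    {"gripper": 85, "dx": 0, "dy": 0, "dz": -30, "roll": 0},
  ],
)

```text
t: 7.97
position: [0.6226, -0.167, 0.123]
tcp_rot: [-3.141, -0.002, 2.602]
wrist_force: [0.8, -0.3, 1.0]
opening: 0.999
grip_force: 0.0
```

>>> carry_out(
  increments=[
    {"gripper": 85, "dx": 0, "dy": 0, "dz": -20, "roll": 0},
    {"gripper": 85, "dx": 0, "dy": 0, "dz": -20, "roll": 0},
    {"gripper": 85, "dx": 0, "dy": 0, "dz": 0, "roll": 0},
  ],
)

```text
t: 8.22
position: [0.6256, -0.1682, 0.1675]
tcp_rot: [3.141, 0.006, 2.602]
wrist_force: [0.6, 0.1, -0.3]
opening: 0.994
grip_force: 0.0
```

Run:
```python
from h import *
c=snap('wrist','w4');s=c['state'];print(s['position'],s['tcp_rot'],s['opening'],s['wrist_force'])
W=wristW(c); circ(W,(.623,-.167),.022,.08,.1)
for n,r in(('h4',.03),('h3',.025),('h2',.018)): circ(W,np.array(G[n])-[0,.002],r,.047,.06)
print(go(G['s2'],.17))
```

```text
[ 0.62560473 -0.16817632  0.16748463] [3.14056706 0.0063497  2.60182333] 0.9943631601001856 [ 0.57816142  0.14201329 -0.26553043]
598 0.0876 (0.6247, -0.1694) dia 0.0263
0 nan (0.0, 0.0) dia 0.0
1731 0.0523 (0.5235, -0.1091) dia 0.0343
467 0.0516 (0.5796, -0.142) dia 0.0204
[372.1 198.3  -4.7]h.py:17: RuntimeWarning: Mean of empty slice.
  (cx,cy),rad=cv2.minEnclosingCircle(w[:,:2].astype(np.float32)); print(len(w),w[:,2].mean().round(4),(round(cx,4),round(cy,4)),'dia',round(2*rad,4)); return cx,cy
  ret = ret.dtype.type(ret / rcount)
```

>>> carry_out(
  increments=[
    {"gripper": 85, "dx": 31, "dy": 16.5, "dz": 0, "roll": 0},
    {"gripper": 85, "dx": 31, "dy": 16.5, "dz": 0, "roll": 0},
    {"gripper": 85, "dx": 31, "dy": 16.5, "dz": 0, "roll": 0},
    {"gripper": 85, "dx": 31, "dy": 16.5, "dz": 0, "roll": 0},
    {"gripper": 85, "dx": 31, "dy": 16.5, "dz": 0, "roll": 0},
    {"gripper": 85, "dx": 31, "dy": 16.5, "dz": 0, "roll": 0},
    {"gripper": 85, "dx": 31, "dy": 16.5, "dz": 0, "roll": 0},
    {"gripper": 85, "dx": 31, "dy": 16.5, "dz": 0, "roll": 0},
    {"gripper": 85, "dx": 31, "dy": 16.5, "dz": 0, "roll": 0},
    {"gripper": 85, "dx": 31, "dy": 16.5, "dz": 0, "roll": 0},
  ],
)

```text
t: 9.1
position: [0.4406, 0.1346, 0.162]
tcp_rot: [-3.141, -0.001, 2.601]
wrist_force: [0.8, 1.8, -0.3]
opening: 0.994
grip_force: 0.0
```

>>> carry_out(
  increments=[
    {"gripper": 85, "dx": 31, "dy": 16.5, "dz": 0, "roll": 0},
    {"gripper": 85, "dx": 31, "dy": 16.5, "dz": 0, "roll": 0},
    {"gripper": 85, "dx": 0, "dy": 0, "dz": 0, "roll": 0},
    {"gripper": 85, "dx": 0, "dy": 0, "dz": 0, "roll": 0},
  ],
)

```text
t: 9.43
position: [0.4047, 0.1948, 0.1622]
tcp_rot: [-3.141, -0.001, 2.605]
wrist_force: [0.6, -0.3, -1.0]
opening: 0.991
grip_force: 0.0
```

Run:
```python
from h import *
c=snap('wrist','w5');s=c['state'];print(s['position'],s['tcp_rot'])
W=wristW(c); xy=circ(W,G['s2'],.035,.068,.09); print(go(xy,.03)); circ(W,G['s4'],.045,.068,.085)
```

```text
[0.40467025 0.19480175 0.1622445 ] [-3.14058782e+00 -9.08788996e-04  2.60530727e+00]
846 0.0741 (0.4068, 0.1919) dia 0.0404
[ -2.2  -1.1 132.4]
2130 0.0737 (0.4228, 0.3216) dia 0.0689
```

>>> carry_out(
  increments=[
    {"gripper": 85, "dx": -2.5, "dy": 0, "dz": 26.5, "roll": 0},
    {"gripper": 85, "dx": 0, "dy": 0, "dz": 26.5, "roll": 0},
    {"gripper": 85, "dx": 0, "dy": 0, "dz": 26.5, "roll": 0},
    {"gripper": 85, "dx": 0, "dy": 0, "dz": 26.5, "roll": 0},
    {"gripper": 85, "dx": 0, "dy": 0, "dz": 26, "roll": 0},
    {"gripper": 85, "dx": 0, "dy": 0, "dz": 0, "roll": 0},
    {"gripper": 85, "dx": 0, "dy": 0, "dz": 0, "roll": 0},
    {"gripper": 85, "dx": 0, "dy": 0, "dz": 0, "roll": 0},
  ],
)

```text
t: 10.15
position: [0.4092, 0.192, 0.0318]
tcp_rot: [3.141, 0.0, 2.601]
wrist_force: [-0.2, 0.4, 1.2]
opening: 0.998
grip_force: 0.0
```

Run:
```python
from h import *
print(go((.407,.1927),.03))
```

```text
[ 2.2 -0.5  1.8]
```

>>> carry_out(
  increments=[
    {"gripper": 85, "dx": 2, "dy": -0.5, "dz": 1, "roll": 0},
    {"gripper": 15, "dx": 0, "dy": 0, "dz": 0, "roll": 0},
    {"gripper": 15, "dx": 0, "dy": 0, "dz": 0, "roll": 0},
    {"gripper": 15, "dx": 0, "dy": 0, "dz": 0, "roll": 0},
    {"gripper": 15, "dx": 0, "dy": 0, "dz": 0, "roll": 0},
    {"gripper": 15, "dx": 0, "dy": 0, "dz": 0, "roll": 0},
    {"gripper": 15, "dx": 0, "dy": 0, "dz": 0, "roll": 0},
    {"gripper": 15, "dx": 0, "dy": 0, "dz": 0, "roll": 0},
  ],
)

```text
t: 10.82
position: [0.4067, 0.1931, 0.0307]
tcp_rot: [3.141, 0.001, 2.602]
wrist_force: [-1.8, -0.9, 9.7]
opening: 0.464
grip_force: 59.0
```

>>> carry_out(
  increments=[
    {"gripper": 15, "dx": 0, "dy": 0, "dz": -20, "roll": 0},
    {"gripper": 15, "dx": 0, "dy": 0, "dz": -30, "roll": 0},
    {"gripper": 15, "dx": 0, "dy": 0, "dz": -30, "roll": 0},
    {"gripper": 15, "dx": 0, "dy": 0, "dz": -30, "roll": 0},
    {"gripper": 15, "dx": 0, "dy": 0, "dz": -10, "roll": 0},
    {"gripper": 15, "dx": 0, "dy": 0, "dz": 0, "roll": 0},
    {"gripper": 15, "dx": 0, "dy": 0, "dz": 0, "roll": 0},
  ],
)

```text
t: 11.4
position: [0.4065, 0.1931, 0.1501]
tcp_rot: [3.141, 0.001, 2.602]
wrist_force: [-0.2, 1.0, -1.2]
opening: 0.459
grip_force: 60.5
```

Run:
```python
from h import *
print(manip.observe()['opening'],go((.5785,-.1405),.15))
```

```text
0.45915863029400167 [-3.190e+02 -1.978e+02  1.000e-01]
```

>>> carry_out(
  increments=[
    {"gripper": 15, "dx": -29, "dy": -18, "dz": 0, "roll": 0},
    {"gripper": 15, "dx": -29, "dy": -18, "dz": 0, "roll": 0},
    {"gripper": 15, "dx": -29, "dy": -18, "dz": 0, "roll": 0},
    {"gripper": 15, "dx": -29, "dy": -18, "dz": 0, "roll": 0},
    {"gripper": 15, "dx": -29, "dy": -18, "dz": 0, "roll": 0},
    {"gripper": 15, "dx": -29, "dy": -18, "dz": 0, "roll": 0},
    {"gripper": 15, "dx": -29, "dy": -18, "dz": 0, "roll": 0},
    {"gripper": 15, "dx": -29, "dy": -18, "dz": 0, "roll": 0},
    {"gripper": 15, "dx": -29, "dy": -18, "dz": 0, "roll": 0},
    {"gripper": 15, "dx": -29, "dy": -18, "dz": 0, "roll": 0},
  ],
)

```text
t: 12.23
position: [0.562, -0.1118, 0.1478]
tcp_rot: [-3.141, -0.003, 2.602]
wrist_force: [1.4, -0.4, -0.5]
opening: 0.46
grip_force: 60.6
```

>>> carry_out(
  increments=[
    {"gripper": 15, "dx": -29, "dy": -18, "dz": 0, "roll": 0},
    {"gripper": 15, "dx": 0, "dy": 0, "dz": 0, "roll": 0},
    {"gripper": 15, "dx": 0, "dy": 0, "dz": 0, "roll": 0},
    {"gripper": 15, "dx": 0, "dy": 0, "dz": 0, "roll": 0},
  ],
)

```text
t: 12.57
position: [0.5769, -0.1403, 0.1481]
tcp_rot: [-3.141, -0.004, 2.601]
wrist_force: [0.4, 0.3, -0.6]
opening: 0.46
grip_force: 60.6
```

Run:
```python
from h import *
s=manip.observe();print(s['position'],s['tcp_rot'],go((.5785,-.1405),.0455))
```

```text
[ 0.57693448 -0.14027818  0.14807673] [-3.14122845 -0.00351136  2.6013473 ] [ -1.5   0.6 102.6]
```

>>> carry_out(
  increments=[
    {"gripper": 15, "dx": -1.5, "dy": 0.5, "dz": 20, "roll": 0},
    {"gripper": 15, "dx": 0, "dy": 0, "dz": 20, "roll": 0},
    {"gripper": 15, "dx": 0, "dy": 0, "dz": 14, "roll": 0},
    {"gripper": 15, "dx": 0, "dy": 0, "dz": 0, "roll": 0},
    {"gripper": 15, "dx": 0, "dy": 0, "dz": 0, "roll": 0},
    {"gripper": 15, "dx": 0, "dy": 0, "dz": 0, "roll": 0},
  ],
)

```text
t: 13.07
position: [0.5799, -0.1405, 0.0967]
tcp_rot: [3.141, 0.0, 2.603]
wrist_force: [-0.9, 0.4, -0.8]
opening: 0.461
grip_force: 60.6
```

Run:
```python
from h import *
s=manip.observe();print(s['position'],s['tcp_rot'],go((.5785,-.1405),.0455))
```

```text
[ 0.57985628 -0.14047809  0.09668238] [3.14147368e+00 3.52845640e-04 2.60275826e+00] [ 1.2 -0.7 51.2]
```

>>> carry_out(
  increments=[
    {"gripper": 15, "dx": 1, "dy": -0.5, "dz": 10, "roll": 0},
    {"gripper": 15, "dx": 0, "dy": 0, "dz": 10, "roll": 0},
    {"gripper": 15, "dx": 0, "dy": 0, "dz": 10, "roll": 0},
    {"gripper": 15, "dx": 0, "dy": 0, "dz": 10, "roll": 0},
    {"gripper": 15, "dx": 0, "dy": 0, "dz": 6, "roll": 0},
    {"gripper": 15, "dx": 0, "dy": 0, "dz": 3, "roll": 0},
    {"gripper": 15, "dx": 0, "dy": 0, "dz": 0, "roll": 0},
    {"gripper": 15, "dx": 0, "dy": 0, "dz": 0, "roll": 0},
    {"gripper": 15, "dx": 0, "dy": 0, "dz": 0, "roll": 0},
  ],
)

```text
t: 13.82
position: [0.579, -0.1412, 0.0474]
tcp_rot: [3.141, 0.001, 2.602]
wrist_force: [-0.2, 0.0, -2.0]
opening: 0.461
grip_force: 60.6
```

>>> carry_out(
  increments=[
    {"gripper": 15, "dx": 0, "dy": 0, "dz": 1.5, "roll": 0},
    {"gripper": 15, "dx": 0, "dy": 0, "dz": 1, "roll": 0},
    {"gripper": 15, "dx": 0, "dy": 0, "dz": 0, "roll": 0},
    {"gripper": 15, "dx": 0, "dy": 0, "dz": 0, "roll": 0},
  ],
)

```text
t: 14.15
position: [0.579, -0.1412, 0.0449]
tcp_rot: [3.141, 0.001, 2.602]
wrist_force: [-0.4, 0.2, 1.9]
opening: 0.456
grip_force: 60.8
```

>>> carry_out(
  increments=[
    {"gripper": 60, "dx": 0, "dy": 0, "dz": 0, "roll": 0},
    {"gripper": 85, "dx": 0, "dy": 0, "dz": 0, "roll": 0},
    {"gripper": 85, "dx": 0, "dy": 0, "dz": 0, "roll": 0},
    {"gripper": 85, "dx": 0, "dy": 0, "dz": 0, "roll": 0},
    {"gripper": 85, "dx": 0, "dy": 0, "dz": 0, "roll": 0},
    {"gripper": 85, "dx": 0, "dy": 0, "dz": -20, "roll": 0},
    {"gripper": 85, "dx": 0, "dy": 0, "dz": -30, "roll": 0},
    {"gripper": 85, "dx": 0, "dy": 0, "dz": -30, "roll": 0},
    {"gripper": 85, "dx": 0, "dy": 0, "dz": -30, "roll": 0},
    {"gripper": 85, "dx": 0, "dy": 0, "dz": 0, "roll": 0},
  ],
)

```text
t: 14.98
position: [0.5816, -0.1421, 0.1604]
tcp_rot: [3.14, 0.008, 2.602]
wrist_force: [1.0, -0.9, -0.4]
opening: 0.999
grip_force: 0.0
```

Run:
```python
from h import *
c=snap('wrist','w6');s=c['state'];print(s['position'],s['opening'])
W=wristW(c); circ(W,(.579,-.1412),.028,.08,.1);circ(W,G['h3'],.025,.047,.06);circ(W,G['h4'],.03,.047,.06)
print(go(G['s3'],.16))
```

```text
[ 0.58162114 -0.14210029  0.16038419] 0.998611619845169
1051 0.0876 (0.5792, -0.1423) dia 0.0406
1515 0.0522 (0.5234, -0.1088) dia 0.0342
2634 0.0525 (0.4558, -0.0696) dia 0.0483
[188.8 168.8  -2.2]
```

>>> carry_out(
  increments=[
    {"gripper": 85, "dx": 23.6, "dy": 21, "dz": 0, "roll": 0},
    {"gripper": 85, "dx": 23.6, "dy": 21, "dz": 0, "roll": 0},
    {"gripper": 85, "dx": 23.6, "dy": 21, "dz": 0, "roll": 0},
    {"gripper": 85, "dx": 23.6, "dy": 21, "dz": 0, "roll": 0},
    {"gripper": 85, "dx": 23.6, "dy": 21, "dz": 0, "roll": 0},
    {"gripper": 85, "dx": 23.6, "dy": 21, "dz": 0, "roll": 0},
    {"gripper": 85, "dx": 23.6, "dy": 21, "dz": 0, "roll": 0},
    {"gripper": 85, "dx": 23.6, "dy": 21, "dz": 0, "roll": 0},
    {"gripper": 85, "dx": 0, "dy": 0, "dz": 0, "roll": 0},
    {"gripper": 85, "dx": 0, "dy": 0, "dz": 0, "roll": 0},
  ],
)

```text
t: 15.87
position: [0.502, 0.1014, 0.1537]
tcp_rot: [-3.141, -0.001, 2.605]
wrist_force: [0.0, -1.0, -0.0]
opening: 0.996
grip_force: 0.0
```

Run:
```python
from h import *
c=snap('wrist','w7');s=c['state'];print(s['position'],s['tcp_rot'])
W=wristW(c); xy=circ(W,G['s3'],.04,.068,.09); print(go((xy[0],xy[1]+.001),.03))
```

```text
[0.50197815 0.10143421 0.15374055] [-3.14084751e+00 -1.05031494e-03  2.60468778e+00]
1242 0.0741 (0.5048, 0.0984) dia 0.0543
[ -2.5   0.3 123.8]
```

>>> carry_out(
  increments=[
    {"gripper": 85, "dx": -0.5, "dy": 0, "dz": 25, "roll": 0},
    {"gripper": 85, "dx": 0, "dy": 0, "dz": 25, "roll": 0},
    {"gripper": 85, "dx": 0, "dy": 0, "dz": 25, "roll": 0},
    {"gripper": 85, "dx": 0, "dy": 0, "dz": 25, "roll": 0},
    {"gripper": 85, "dx": 0, "dy": 0, "dz": 23, "roll": 0},
    {"gripper": 85, "dx": 0, "dy": 0, "dz": 0, "roll": 0},
    {"gripper": 85, "dx": 0, "dy": 0, "dz": 0, "roll": 0},
    {"gripper": 85, "dx": 0, "dy": 0, "dz": 0, "roll": 0},
  ],
)

```text
t: 16.58
position: [0.5042, 0.0992, 0.0323]
tcp_rot: [3.141, 0.001, 2.601]
wrist_force: [-0.0, 0.6, -0.3]
opening: 0.996
grip_force: 0.0
```

Run:
```python
from h import *
print(go((.5050,.0993),.03))
```

```text
[-0.6  0.5  2.3]
```

>>> carry_out(
  increments=[
    {"gripper": 85, "dx": -0.5, "dy": 0.5, "dz": 1.5, "roll": 0},
    {"gripper": 30, "dx": 0, "dy": 0, "dz": 0, "roll": 0},
    {"gripper": 30, "dx": 0, "dy": 0, "dz": 0, "roll": 0},
    {"gripper": 30, "dx": 0, "dy": 0, "dz": 0, "roll": 0},
    {"gripper": 30, "dx": 0, "dy": 0, "dz": 0, "roll": 0},
    {"gripper": 30, "dx": 0, "dy": 0, "dz": 0, "roll": 0},
    {"gripper": 30, "dx": 0, "dy": 0, "dz": 0, "roll": 0},
  ],
)

```text
t: 17.17
position: [0.5048, 0.1001, 0.0312]
tcp_rot: [3.141, 0.001, 2.602]
wrist_force: [-1.7, -1.0, 9.5]
opening: 0.62
grip_force: 61.2
```

>>> carry_out(
  increments=[
    {"gripper": 30, "dx": 0, "dy": 0, "dz": -20, "roll": 0},
    {"gripper": 30, "dx": 0, "dy": 0, "dz": -30, "roll": 0},
    {"gripper": 30, "dx": 0, "dy": 0, "dz": -30, "roll": 0},
    {"gripper": 30, "dx": 0, "dy": 0, "dz": -30, "roll": 0},
    {"gripper": 30, "dx": 0, "dy": 0, "dz": -10, "roll": 0},
    {"gripper": 30, "dx": 0, "dy": 0, "dz": 0, "roll": 0},
    {"gripper": 30, "dx": 0, "dy": 0, "dz": 0, "roll": 0},
  ],
)

```text
t: 17.75
position: [0.5041, 0.1001, 0.1498]
tcp_rot: [3.141, 0.0, 2.602]
wrist_force: [0.0, -0.4, -1.0]
opening: 0.626
grip_force: 63.1
```

Run:
```python
from h import *
print(manip.observe()['opening'],go((.5235,-.1075),.15))
```

```text
0.6258485091403555 [-123.3 -168.1   -0.2]
```

>>> carry_out(
  increments=[
    {"gripper": 30, "dx": -20.5, "dy": -28, "dz": 0, "roll": 0},
    {"gripper": 30, "dx": -20.5, "dy": -28, "dz": 0, "roll": 0},
    {"gripper": 30, "dx": -20.5, "dy": -28, "dz": 0, "roll": 0},
    {"gripper": 30, "dx": -20.5, "dy": -28, "dz": 0, "roll": 0},
    {"gripper": 30, "dx": -20.5, "dy": -28, "dz": 0, "roll": 0},
    {"gripper": 30, "dx": -20.5, "dy": -28, "dz": 0, "roll": 0},
    {"gripper": 30, "dx": 0, "dy": 0, "dz": 0, "roll": 0},
    {"gripper": 30, "dx": 0, "dy": 0, "dz": 0, "roll": 0},
  ],
)

```text
t: 18.42
position: [0.5222, -0.1086, 0.1479]
tcp_rot: [-3.141, -0.003, 2.599]
wrist_force: [0.0, 0.5, -0.8]
opening: 0.622
grip_force: 63.3
```

>>> carry_out(
  increments=[
    {"gripper": 30, "dx": 0, "dy": 0, "dz": 20, "roll": 0},
    {"gripper": 30, "dx": 0, "dy": 0, "dz": 20, "roll": 0},
    {"gripper": 30, "dx": 0, "dy": 0, "dz": 14, "roll": 0},
    {"gripper": 30, "dx": 0, "dy": 0, "dz": 0, "roll": 0},
    {"gripper": 30, "dx": 0, "dy": 0, "dz": 0, "roll": 0},
    {"gripper": 30, "dx": 0, "dy": 0, "dz": 0, "roll": 0},
  ],
)

```text
t: 18.92
position: [0.5233, -0.1066, 0.0962]
tcp_rot: [3.142, -0.0, 2.603]
wrist_force: [0.1, -0.2, -0.3]
opening: 0.624
grip_force: 63.3
```

Run:
```python
from h import *
s=manip.observe();print(s['position'],go((.5235,-.1075),.045))
```

```text
[ 0.52330842 -0.10658808  0.09621423] [-0.6 -0.7 51.2]
```

>>> carry_out(
  increments=[
    {"gripper": 30, "dx": -0.5, "dy": -0.5, "dz": 10, "roll": 0},
    {"gripper": 30, "dx": 0, "dy": 0, "dz": 10, "roll": 0},
    {"gripper": 30, "dx": 0, "dy": 0, "dz": 10, "roll": 0},
    {"gripper": 30, "dx": 0, "dy": 0, "dz": 10, "roll": 0},
    {"gripper": 30, "dx": 0, "dy": 0, "dz": 6, "roll": 0},
    {"gripper": 30, "dx": 0, "dy": 0, "dz": 3, "roll": 0},
    {"gripper": 30, "dx": 0, "dy": 0, "dz": 0, "roll": 0},
    {"gripper": 30, "dx": 0, "dy": 0, "dz": 0, "roll": 0},
    {"gripper": 30, "dx": 0, "dy": 0, "dz": 0, "roll": 0},
  ],
)

```text
t: 19.67
position: [0.5238, -0.1081, 0.0473]
tcp_rot: [3.142, 0.001, 2.602]
wrist_force: [-0.1, -0.8, -0.8]
opening: 0.62
grip_force: 63.3
```

>>> carry_out(
  increments=[
    {"gripper": 30, "dx": 0, "dy": 0, "dz": 1.5, "roll": 0},
    {"gripper": 30, "dx": 0, "dy": 0, "dz": 0.8, "roll": 0},
    {"gripper": 30, "dx": 0, "dy": 0, "dz": 0, "roll": 0},
    {"gripper": 30, "dx": 0, "dy": 0, "dz": 0, "roll": 0},
  ],
)

```text
t: 20.0
position: [0.5238, -0.1081, 0.0452]
tcp_rot: [3.141, 0.001, 2.602]
wrist_force: [-0.0, 0.5, 5.3]
opening: 0.625
grip_force: 63.6
```

>>> carry_out(
  increments=[
    {"gripper": 70, "dx": 0, "dy": 0, "dz": 0, "roll": 0},
    {"gripper": 85, "dx": 0, "dy": 0, "dz": 0, "roll": 0},
    {"gripper": 85, "dx": 0, "dy": 0, "dz": 0, "roll": 0},
    {"gripper": 85, "dx": 0, "dy": 0, "dz": 0, "roll": 0},
    {"gripper": 85, "dx": 0, "dy": 0, "dz": 0, "roll": 0},
    {"gripper": 85, "dx": 0, "dy": 0, "dz": -20, "roll": 0},
    {"gripper": 85, "dx": 0, "dy": 0, "dz": -30, "roll": 0},
    {"gripper": 85, "dx": 0, "dy": 0, "dz": -30, "roll": 0},
    {"gripper": 85, "dx": 0, "dy": 0, "dz": -30, "roll": 0},
    {"gripper": 85, "dx": 0, "dy": 0, "dz": 0, "roll": 0},
  ],
)

```text
t: 20.83
position: [0.5265, -0.109, 0.1601]
tcp_rot: [3.14, 0.008, 2.602]
wrist_force: [0.9, 1.0, 0.2]
opening: 0.998
grip_force: 0.0
```

Run:
```python
from h import *
c=snap('wrist','w8');s=c['state'];print(s['position'],s['opening'])
W=wristW(c); circ(W,(.5235,-.108),.035,.08,.1);circ(W,G['h4'],.03,.047,.06)
# box near s4, in world, by layer
W=np.load('pics/W.npy').reshape(-1,3)
for z0,z1 in((.09,.12),(.12,.16),(.16,.22),(.22,.28)):
    w=W[(W[:,2]>z0)&(W[:,2]<z1)]; d=np.linalg.norm(w[:,:2]-G['s4'],axis=1); i=d.argsort()[:200:12]
    print(z0,[(round(a*1e3),round(b*1e3)) for a,b in (w[i,:2]-G['s4'])])
```

```text
[ 0.52645271 -0.10897518  0.16010755] 0.9982414617416381
1454 0.0876 (0.5242, -0.1091) dia 0.0544
3232 0.0526 (0.4553, -0.0694) dia 0.0483
0.09 [(54, -2), (62, 8), (68, -24), (74, -28), (84, -37), (89, -49), (95, -50), (99, -58), (104, -65), (114, 60), (116, -72), (120, -79), (125, -85), (128, -94), (136, -98), (153, 91), (147, -114)]
0.12 [(53, -4), (60, 4), (62, -14), (64, -16), (67, -19), (72, -1), (71, -22), (76, 8), (77, -13), (78, -19), (82, 2), (81, -22), (84, -13), (84, -22), (86, -19), (83, -34), (90, -14)]
0.16 [(99, 36), (98, 42), (101, 36), (99, 44), (104, 34), (109, 14), (111, 12), (113, 4), (115, -3), (118, -7), (120, -16), (123, -21), (115, 56), (128, -29), (131, -36), (132, -44), (135, -50)]
0.22 [(101, 33), (106, 25), (104, 36), (106, 35), (112, 15), (112, 25), (113, 21), (117, 5), (118, -7), (109, 48), (114, 40), (121, -9), (121, 20), (124, -1), (120, 35), (118, 42), (125, -21)]
```

Run:
```python
from h import *
print(go((.4205,.3220),.16))
```

```text
[311.4 315.5  -2.4]
```

>>> carry_out(
  increments=[
    {"gripper": 85, "dx": 24, "dy": 24.3, "dz": 0, "roll": 0},
    {"gripper": 85, "dx": 24, "dy": 24.3, "dz": 0, "roll": 0},
    {"gripper": 85, "dx": 24, "dy": 24.3, "dz": 0, "roll": 0},
    {"gripper": 85, "dx": 24, "dy": 24.3, "dz": 0, "roll": 0},
    {"gripper": 85, "dx": 24, "dy": 24.3, "dz": 0, "roll": 0},
    {"gripper": 85, "dx": 24, "dy": 24.3, "dz": 0, "roll": 0},
    {"gripper": 85, "dx": 24, "dy": 24.3, "dz": 0, "roll": 0},
    {"gripper": 85, "dx": 24, "dy": 24.3, "dz": 0, "roll": 0},
    {"gripper": 85, "dx": 24, "dy": 24.3, "dz": 0, "roll": 0},
    {"gripper": 85, "dx": 24, "dy": 24.3, "dz": 0, "roll": 0},
  ],
)

```text
t: 21.72
position: [0.4412, 0.2251, 0.1536]
tcp_rot: [-3.14, -0.001, 2.602]
wrist_force: [0.3, 0.1, 0.2]
opening: 0.997
grip_force: 0.0
```

>>> carry_out(
  increments=[
    {"gripper": 85, "dx": 24, "dy": 24.3, "dz": 0, "roll": 0},
    {"gripper": 85, "dx": 24, "dy": 24.3, "dz": 0, "roll": 0},
    {"gripper": 85, "dx": 24, "dy": 24.3, "dz": 0, "roll": 0},
    {"gripper": 85, "dx": 0, "dy": 0, "dz": 0, "roll": -0.108},
    {"gripper": 85, "dx": 0, "dy": 0, "dz": 0, "roll": -0.108},
    {"gripper": 85, "dx": 0, "dy": 0, "dz": 0, "roll": -0.108},
    {"gripper": 85, "dx": 0, "dy": 0, "dz": 0, "roll": -0.108},
    {"gripper": 85, "dx": 0, "dy": 0, "dz": 0, "roll": -0.108},
    {"gripper": 85, "dx": 0, "dy": 0, "dz": 0, "roll": 0},
    {"gripper": 85, "dx": 0, "dy": 0, "dz": 0, "roll": 0},
  ],
)

```text
t: 22.55
position: [0.4177, 0.3231, 0.1538]
tcp_rot: [-3.141, -0.001, 3.138]
wrist_force: [0.6, -0.8, -0.0]
opening: 0.999
grip_force: 0.0
```

Run:
```python
from h import *
c=snap('wrist','w9');s=c['state'];print(s['position'],s['tcp_rot'])
W=wristW(c); xy=circ(W,G['s4'],.045,.068,.085); print(go((xy[0]-.001,xy[1]+.001),.03))
w=W.reshape(-1,3);w=w[(w[:,2]>.09)&(w[:,2]<.2)]; d=np.linalg.norm(w[:,:2]-xy,axis=1); i=d.argsort()[:60:12]; print((w[i]-[*xy,0]).round(3))
```

```text
[0.41767276 0.32305797 0.15377072] [-3.14086564e+00 -1.32828505e-03  3.13847811e+00]
1582 0.0741 (0.4229, 0.3219) dia 0.0684
[ -4.1  -0.2 124. ]
[[-0.    -0.041  0.188]
 [-0.002 -0.041  0.194]
 [-0.002 -0.041  0.183]
 [ 0.002 -0.041  0.194]
 [ 0.003 -0.041  0.19 ]]
```

View pics/w9.png

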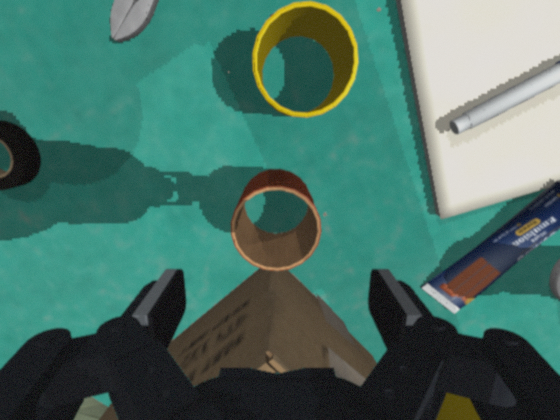

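The view shows the sleeve 4 rim centred at (276,228), between the open fingers. The box corner is straight behind it (about (275,270)), and the yellow tube and the glue are clear of the fingers.

>>> carry_out(
  increments=[
    {"gripper": 85, "dx": -1.5, "dy": 0, "dz": 22, "roll": 0},
    {"gripper": 85, "dx": 0, "dy": 0, "dz": 22, "roll": 0},
    {"gripper": 85, "dx": 0, "dy": 0, "dz": 10, "roll": 0},
    {"gripper": 85, "dx": 0, "dy": 0, "dz": 0, "roll": 0},
    {"gripper": 85, "dx": 0, "dy": 0, "dz": 0, "roll": 0},
    {"gripper": 85, "dx": 0, "dy": 0, "dz": 0, "roll": 0},
  ],
)

```text
t: 23.1
position: [0.4202, 0.3237, 0.1016]
tcp_rot: [3.141, 0.001, 3.141]
wrist_force: [-1.0, -0.1, -0.2]
opening: 0.994
grip_force: 0.0
```

Run:
```python
from h import *
s=manip.observe();print(s['position'],s['wrist_force'],go((.4215,.3225),.03))
```

```text
[0.42021689 0.32365213 0.10157767] [-0.99668905 -0.14908082 -0.18925899] [-1.3 -1.2 71.6]
```

>>> carry_out(
  increments=[
    {"gripper": 85, "dx": -0.5, "dy": -1, "dz": 10, "roll": 0},
    {"gripper": 85, "dx": 0, "dy": 0, "dz": 15, "roll": 0},
    {"gripper": 85, "dx": 0, "dy": 0, "dz": 15, "roll": 0},
    {"gripper": 85, "dx": 0, "dy": 0, "dz": 15, "roll": 0},
    {"gripper": 85, "dx": 0, "dy": 0, "dz": 15, "roll": 0},
    {"gripper": 85, "dx": 0, "dy": 0, "dz": 0, "roll": 0},
    {"gripper": 85, "dx": 0, "dy": 0, "dz": 0, "roll": 0},
    {"gripper": 85, "dx": 0, "dy": 0, "dz": 0, "roll": 0},
  ],
)

```text
t: 23.77
position: [0.4207, 0.3226, 0.0315]
tcp_rot: [3.141, 0.001, -3.142]
wrist_force: [-0.0, -0.4, 0.3]
opening: 0.997
grip_force: 0.0
```

>>> carry_out(
  increments=[
    {"gripper": 85, "dx": -0.8, "dy": 0, "dz": 1, "roll": 0},
    {"gripper": 45, "dx": 0, "dy": 0, "dz": 0, "roll": 0},
    {"gripper": 45, "dx": 0, "dy": 0, "dz": 0, "roll": 0},
    {"gripper": 45, "dx": 0, "dy": 0, "dz": 0, "roll": 0},
    {"gripper": 45, "dx": 0, "dy": 0, "dz": 0, "roll": 0},
    {"gripper": 45, "dx": 0, "dy": 0, "dz": 0, "roll": 0},
  ],
)

```text
t: 24.27
position: [0.4216, 0.3226, 0.0307]
tcp_rot: [3.141, 0.001, -3.141]
wrist_force: [-1.2, -0.4, 7.1]
opening: 0.771
grip_force: 66.2
```

>>> carry_out(
  increments=[
    {"gripper": 45, "dx": 0.5, "dy": 0, "dz": -15, "roll": 0},
    {"gripper": 45, "dx": 0.5, "dy": 0, "dz": -25, "roll": 0},
    {"gripper": 45, "dx": 0, "dy": 0, "dz": -30, "roll": 0},
    {"gripper": 45, "dx": 0, "dy": 0, "dz": -30, "roll": 0},
    {"gripper": 45, "dx": 0, "dy": 0, "dz": -20, "roll": 0},
    {"gripper": 45, "dx": 0, "dy": 0, "dz": 0, "roll": 0},
    {"gripper": 45, "dx": 0, "dy": 0, "dz": 0, "roll": 0},
  ],
)

```text
t: 24.85
position: [0.4207, 0.3227, 0.1507]
tcp_rot: [3.14, 0.002, -3.141]
wrist_force: [-0.8, -0.5, -1.4]
opening: 0.771
grip_force: 66.9
```

Run:
```python
from h import *
s=manip.observe();print(s['tcp_rot'],s['opening'],s['grip_force'],go((.456,-.068),.15))
```

```text
[ 3.14034536e+00  2.23616905e-03 -3.14141310e+00] 0.7710913056040559 66.93157876725309 [ -35.3 -390.7    0.7]
```

>>> carry_out(
  increments=[
    {"gripper": 45, "dx": -3, "dy": -32.5, "dz": 0, "roll": 0},
    {"gripper": 45, "dx": -3, "dy": -32.5, "dz": 0, "roll": 0},
    {"gripper": 45, "dx": -3, "dy": -32.5, "dz": 0, "roll": 0},
    {"gripper": 45, "dx": -3, "dy": -32.5, "dz": 0, "roll": 0},
    {"gripper": 45, "dx": -3, "dy": -32.5, "dz": 0, "roll": 0},
    {"gripper": 45, "dx": -3, "dy": -32.5, "dz": 0, "roll": 0},
    {"gripper": 45, "dx": -3, "dy": -32.5, "dz": 0, "roll": 0},
    {"gripper": 45, "dx": -3, "dy": -32.5, "dz": 0, "roll": 0},
    {"gripper": 45, "dx": -3, "dy": -32.5, "dz": 0, "roll": 0},
    {"gripper": 45, "dx": -3, "dy": -32.5, "dz": 0, "roll": 0},
  ],
)

```text
t: 25.68
position: [0.4489, -0.0041, 0.1484]
tcp_rot: [3.141, -0.002, -3.141]
wrist_force: [0.7, -0.2, -1.3]
opening: 0.767
grip_force: 67.3
```

>>> carry_out(
  increments=[
    {"gripper": 45, "dx": -3, "dy": -32.5, "dz": 0, "roll": 0},
    {"gripper": 45, "dx": -3, "dy": -32.5, "dz": 0, "roll": 0},
    {"gripper": 45, "dx": 0, "dy": 0, "dz": 0, "roll": 0.108},
    {"gripper": 45, "dx": 0, "dy": 0, "dz": 0, "roll": 0.108},
    {"gripper": 45, "dx": 0, "dy": 0, "dz": 0, "roll": 0.108},
    {"gripper": 45, "dx": 0, "dy": 0, "dz": 0, "roll": 0.108},
    {"gripper": 45, "dx": 0, "dy": 0, "dz": 0, "roll": 0.108},
    {"gripper": 45, "dx": 0, "dy": 0, "dz": 0, "roll": 0},
    {"gripper": 45, "dx": 0, "dy": 0, "dz": 0, "roll": 0},
  ],
)

```text
t: 26.43
position: [0.4553, -0.0674, 0.1487]
tcp_rot: [-3.141, -0.002, 2.605]
wrist_force: [0.3, -0.1, -0.8]
opening: 0.769
grip_force: 67.2
```

Run:
```python
from h import *
s=manip.observe();print(s['position'],s['tcp_rot'],s['opening'],go((.455,-.0675),.045))
```

```text
[ 0.45527679 -0.06741945  0.14866305] [-3.14114065e+00 -1.90753003e-03  2.60508805e+00] 0.7687027041669473 [  0.2  -0.2 103.7]
```

>>> carry_out(
  increments=[
    {"gripper": 45, "dx": 1, "dy": 0, "dz": 20, "roll": 0},
    {"gripper": 45, "dx": 0, "dy": 0, "dz": 20, "roll": 0},
    {"gripper": 45, "dx": 0, "dy": 0, "dz": 14, "roll": 0},
    {"gripper": 45, "dx": 0, "dy": 0, "dz": 0, "roll": 0},
    {"gripper": 45, "dx": 0, "dy": 0, "dz": 0, "roll": 0},
    {"gripper": 45, "dx": 0, "dy": 0, "dz": 0, "roll": 0},
  ],
)

```text
t: 26.93
position: [0.4555, -0.0672, 0.0962]
tcp_rot: [3.141, 0.0, 2.603]
wrist_force: [-0.7, 0.5, -0.6]
opening: 0.765
grip_force: 67.3
```

Run:
```python
from h import *
s=manip.observe();print(s['position'],s['wrist_force'],go((.455,-.0678),.045))
```

```text
[ 0.45551526 -0.06719493  0.09621707] [-0.68432984  0.53310961 -0.58732728] [ 0.1 -0.8 51.2]
```

>>> carry_out(
  increments=[
    {"gripper": 45, "dx": 0, "dy": -0.8, "dz": 10, "roll": 0},
    {"gripper": 45, "dx": 0, "dy": 0, "dz": 10, "roll": 0},
    {"gripper": 45, "dx": 0, "dy": 0, "dz": 10, "roll": 0},
    {"gripper": 45, "dx": 0, "dy": 0, "dz": 10, "roll": 0},
    {"gripper": 45, "dx": 0, "dy": 0, "dz": 6, "roll": 0},
    {"gripper": 45, "dx": 0, "dy": 0, "dz": 3, "roll": 0},
    {"gripper": 45, "dx": 0, "dy": 0, "dz": 0, "roll": 0},
    {"gripper": 45, "dx": 0, "dy": 0, "dz": 0, "roll": 0},
    {"gripper": 45, "dx": 0, "dy": 0, "dz": 0, "roll": 0},
  ],
)

```text
t: 27.68
position: [0.4553, -0.068, 0.0473]
tcp_rot: [3.141, 0.001, 2.602]
wrist_force: [0.5, -0.4, -1.3]
opening: 0.771
grip_force: 67.3
```

>>> carry_out(
  increments=[
    {"gripper": 45, "dx": 0, "dy": 0, "dz": 1.5, "roll": 0},
    {"gripper": 45, "dx": 0, "dy": 0, "dz": 1, "roll": 0},
    {"gripper": 45, "dx": 0, "dy": 0, "dz": 0, "roll": 0},
    {"gripper": 45, "dx": 0, "dy": 0, "dz": 0, "roll": 0},
  ],
)

```text
t: 28.02
position: [0.4551, -0.0679, 0.0447]
tcp_rot: [3.141, 0.001, 2.602]
wrist_force: [-2.0, -0.4, 4.0]
opening: 0.769
grip_force: 67.9
```

>>> carry_out(
  increments=[
    {"gripper": 85, "dx": 0, "dy": 0, "dz": 0, "roll": 0},
    {"gripper": 85, "dx": 0, "dy": 0, "dz": 0, "roll": 0},
    {"gripper": 85, "dx": 0, "dy": 0, "dz": 0, "roll": 0},
    {"gripper": 85, "dx": 0, "dy": 0, "dz": 0, "roll": 0},
    {"gripper": 85, "dx": 0, "dy": 0, "dz": 0, "roll": 0},
    {"gripper": 85, "dx": 0, "dy": 0, "dz": -15, "roll": 0},
    {"gripper": 85, "dx": 0, "dy": 0, "dz": -30, "roll": 0},
    {"gripper": 85, "dx": 0, "dy": 0, "dz": -30, "roll": 0},
    {"gripper": 85, "dx": 0, "dy": 0, "dz": -30, "roll": 0},
    {"gripper": 85, "dx": 0, "dy": 0, "dz": -30, "roll": 0},
  ],
)

```text
t: 28.85
position: [0.4545, -0.0677, 0.1806]
tcp_rot: [-3.142, -0.0, 2.602]
wrist_force: [1.1, -0.3, 0.5]
opening: 0.998
grip_force: 0.0
```

>>> carry_out(
  increments=[
    {"gripper": 85, "dx": 25, "dy": 0, "dz": -10, "roll": 0},
    {"gripper": 85, "dx": 30, "dy": 0, "dz": 0, "roll": 0},
    {"gripper": 85, "dx": 30, "dy": 0, "dz": 0, "roll": 0},
    {"gripper": 85, "dx": 0, "dy": 0, "dz": 0, "roll": 0},
    {"gripper": 85, "dx": 0, "dy": 0, "dz": 0, "roll": 0},
    {"gripper": 85, "dx": 0, "dy": 0, "dz": 0, "roll": 0},
  ],
)

```text
t: 29.35
position: [0.3825, -0.0243, 0.1895]
tcp_rot: [3.141, 0.001, 2.602]
wrist_force: [0.0, 0.1, 0.5]
opening: 0.991
grip_force: 0.0
```

Run:
```python
from h import *
c=snap('side','side1'); s=c['state'];print(s['position'],s['wrist_force'])
b=cv2.imread('pics/side1.png')[140:315,140:340]; cv2.imwrite('pics/c3.png',cv2.resize(b,None,fx=3.4,fy=3.4,interpolation=cv2.INTER_CUBIC))
d=c['depth'];v,u=np.indices(d.shape); P=np.stack([(u-c['cx'])/c['fx']*d,(v-c['cy'])/c['fy']*d,d],-1); W=(P-c['t'])@c['R']
for xy,r in(((.455,-.068),.042),((.524,-.108),.035),((.579,-.141),.028),((.6235,-.167),.022)): circ(W,xy,r,.083,.1)
```

```text
[ 0.38252274 -0.0243062   0.18947778] [0.01224094 0.06632582 0.4945423 ]
103 0.0883 (0.4585, -0.0697) dia 0.0743
91 0.0883 (0.5266, -0.1086) dia 0.0567
64 0.089 (0.5816, -0.1422) dia 0.0413
41 0.0885 (0.627, -0.1707) dia 0.0288
```

View pics/c3.png

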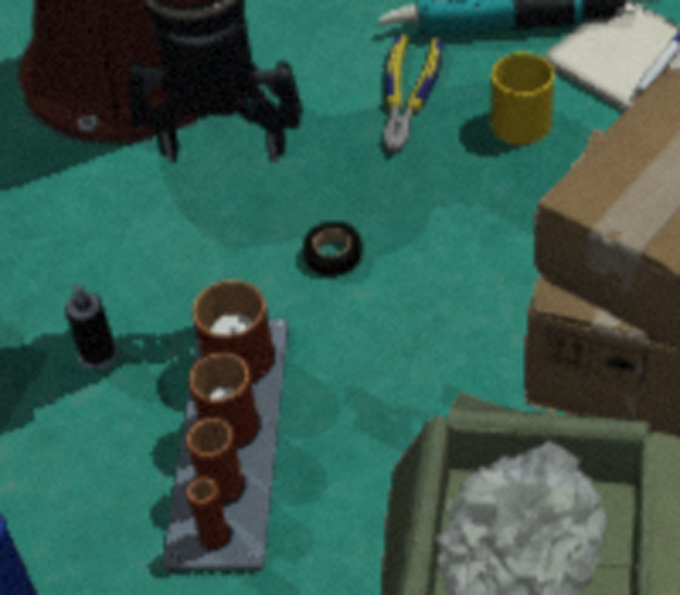

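All four sleeves stand upright on the rack in size order, rims at crop (230,310), (220,375), (210,438) and (203,490), all at the same measured height of about 89 mm. The drum (90,330) and the tape (332,248) have not moved, and the gripper is clear.

```bash
python3 -c "
from plant import manip; print(manip.finish_job())"
```

```text
the job is handed in; nothing more can be done
None
```

I put all four sleeves on their matching hubs, in size order, upright and fully down on their seats. The drum and tape stayed where they were, and I handed the job in at about 29 s; no verdict came back.

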